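# Clamp the offcut in the bench jig

## Task

Without picking anything up, push the timber offcut along its channel with the fingertips until it is fully home against the end stop. Then push the clamp's handle over past its centre, so that it snaps across and its rubber pad holds the offcut down, still home. Leave the clamp shut, move clear, and do not disturb the tin, tape roll or carton.

Things in the scene. Friction and masses are not known exactly. Their poses are not given: they have to be found in the camera images.
- jig: Fixed plywood jig board, 200 x 300 x 10 mm, yaw within 25 degrees. Origin on its underside at bench level, z up; the board spans x -100..100, y -210..90 mm. A 50 mm wide channel along y, centred on x 45, lies between two wooden rails (12 wide, 12 high above the board, y -210..65), open at the -y end. A steel clamp stands beside it and moves in the plane y = 0.
- stop (a point): Middle of the face of the wooden end stop that closes the channel's +y end (jig x 45, y 60, z 28 mm); the stop is 74 mm wide, 22 mm thick and 35 mm high above the board.
- pivot (a point): The clamp's hinge axis (along jig y), at jig x -25, y 0, z 75 mm. Steel mount round it: foot 56 x 46 mm, cheeks 34 x 30 mm in plan, top at z 82.
- block: Loose timber offcut in the channel, 45 (x) x 120 (y) x 45 mm high, about 0.14 kg. Origin: centre of its underside, on the board at z 10; axes about parallel to the jig's. Starts 60 to 110 mm short of home. Home: its +y end touches the stop, its origin at jig x 45, y 0. Its -y end face stands clear of the rails from z 22 to z 55 for pushing to +y.
- clamp (a joint): Clamp lever (handle and arm in one piece), rad. 0 = released (start): arm up, handle leaning 28 degrees from upright to jig -x. Grows as the handle is pushed to jig +x; a spring resists, about 0.4 N m at first (5 to 12 N at the handle's end), nothing at centre, 0.52. Past that it snaps on by itself in about 0.5 s to about 1.06, pad on the offcut, handle leaning 32 degrees to +x (1.10 if nothing is there).
- clamp_tip (a point): End of the clamp's handle, a straight black rubber grip 18 mm in diameter (the point is the centre of its rounded end), 80 mm from the pivot. Jig frame: released x -63, z 146 mm; at centre x -22, z 155; clamped x 17, z 143; y 0. Push it from its -x side towards +x with the side of the fingers, rising with it: the rubber drags on the fingers.
- pad: Round black rubber pad, 18 mm across, 10 mm thick, under the end of the clamp's 70 mm arm. Origin: centre of its pressing face. Released it is up at about jig x 27, z 126 mm; clamped it presses on the offcut's top at x 45, y 0 with about 6 N.
- tin: Bystander: closed plain steel tin, 72 mm across, 100 mm high, standing. Origin: centre of its underside.
- tape: Bystander: roll of paper tape lying flat, 100 mm across, 45 mm high. Origin: centre of its underside.
- carton: Bystander: small closed cardboard box 75 x 60 x 50 mm. Origin: centre of its underside.
Mind the look-alikes: they are no part of the job. What is meant by the block is not yellow, and is the larger of those in its own colour.

How it is judged:
By the outcome, as a careful person would: the job done as asked, in the order asked, and still so for the second after the job is handed in, with the robot touching nothing.
It also fails if it takes over 48 s, if anything falls off the work surface, if the arm or the gripper's body presses on something with over 40 N, if the wrist force passes 120 N, or if a joint passes its speed limit or range.

## Robot

A 6-joint arm with a two-finger parallel gripper is mounted at the origin on the work surface. World frame = base frame: x ahead of the robot, y to its left, z up, the work surface at z = 0. Lengths are in m, angles in rad, forces in N, time in s.
With the tool pointing down it reaches from about 0.3 to 1 m from the base axis. Payload 5.1 kg.
Tool frame: the origin (TCP) lies midway between the tips of the shut fingers; the grasp point (between the pads) lies 19 mm behind it; z points along the fingers, y is the direction in which the jaws open and shut (so a half turn about z gives the same grasp; the last joint's range is limited). The gripper opens to 95 mm and grips with 3 to 60 N. Pads are 20 mm wide; open, the fingers measure 119 mm over their backs; the gripper's body (75 mm by 180 mm) begins 59 mm behind the grasp point.
Start: joints at [1.052, 0.124, 1.65, -0, 1.367, -0.083], TCP at [0.274, 0.589, 0.215] pointing down, gripper open.
Joint ranges: [-2.61, 2.61], [-1.02, 2.33], [0.03, 2.71], [-1.35, 4.49], [0.32, 2.68], [-2.91, 2.91]. Speed limits (rad/s): [2.57, 2.57, 3.14, 3.14, 3.14, 3.14].

## Interface

Orientations are given as a unit quaternion [x, y, z, w].
In Python, from rig import readout, cams, ctrl gives the robot as it stands.
- The arm moves only by the tool send_rows, never from a script. Its argument "increments" is a list of rows, each a list of 7 numbers: the turn, a rotation vector about the tool's x, y, z in rad, then the shift along the tool's x, y, z in m, then the finger opening in m, from 0 to 0.0951. A call has 1 to 20 rows; each row shifts and turns the commanded pose from where the row before left it, along the tool's axes as they then stand; what a row does not reach is not made up. A row lasts 1/8 s, in which the tool goes at most 62.5 mm and 10.7 degrees, less where a joint would pass 70% of its speed; a pose out of reach is approached as far as the arm can. A call is refused whole if a number of a shift passes 0.0625 or a number of a turn 0.188, either way. A call with a gripper value outside its range is refused whole. The fingers move at their own pace and stop on an object; the grip force is fixed at half the most. Time passes only in rows, so rows that do not move let the fingers close. It gives the time, the measured TCP pose, the force and the opening at its end, in the units of the state.
- readout.sense(): the state, without advancing time (a new reading comes with each control period).
- cams.capture(name): name is "scene" or "top" or "wrist"; returns a dict with "image" (480x640x3 uint8, red, green, blue), "camera_matrix" (3x3 intrinsics, pixels), "k1" (the pictures are not rectified: a ray, as slopes to the right and down, at radius r is drawn at 1 + k1 r^2 times it, then the intrinsics apply), "rvec" (rotation vector, rad) and "tvec" (3), from world to camera coordinates, as OpenCV has them; the wrist camera has in their place "mount" (4x4, takes a point from camera to tool coordinates, whose origin is the TCP and whose axes are the flange's). Camera axes: x right, y down, z forward; pixel columns grow to the right and rows downward; lengths in m; the calibration is good to about 2 mm. A picture is of the moment at which its call begins: read the wrist's pose just before it. There is no depth.
- ctrl.finish_job(): hands the job in, once; it reports no verdict.
The state is a dict: "time_s": time; "joint_positions": joint angles; "qd": joint speeds; "tau": joint torques, N m; "ee_pos": TCP position; "tcp_rot": TCP orientation; "force": force on the tool from outside, world axes, zero at the start; "wrist_torque": the same for the moment, N m; "opening": opening from 0.0 (shut) to 1.0 (fully open).
Only numpy, scipy, OpenCV 4.12 (cv2) and the standard library are available. Lean on these libraries where they do the work, as an engineer would, in place of code of your own. Each camera call takes 0.05 s, during which the arm holds its last target.

## Working session

There is one attempt and no reset: what is moved stays moved. The work goes in short steps, Python scripts to look and compute and a tool call to move; the robot and the scene stay as the last step left them, time stands still between calls to the robot, and variables do not carry over. Pictures are saved under pics/ and viewed, and the job is handed in when it is done.

Besides the shell and the picture viewer there is one more tool, called in YAML: its name, and indented under it one key for each argument. send_rows: Moves the arm, as the interface text tells. Its arguments: {"type":"object","properties":{"increments":{"type":"array"}},"required":["increments"]}

```bash
ls; mkdir -p pics
python3 - <<'E'
from rig import readout,cams
import cv2
s=readout.sense();print(s)
for n in("scene","top","wrist"):
    c=cams.capture(n);cv2.imwrite(f"pics/{n}0.png",c["image"][:,:,::-1]);print(n,{k:v for k,v in c.items() if k!="image"})
E
```

```text
pics
{'time_s': 0.0, 'joint_positions': array([ 1.05239488e+00,  1.24509845e-01,  1.65165454e+00, -4.36220591e-05,
        1.36749911e+00, -8.25856552e-02]), 'qd': array([ 2.31070852e-04, -7.98664320e-05,  4.99893738e-04, -1.27981788e-03,
       -1.38171638e-04,  1.38142951e-03]), 'tau': array([-1.13405971e-03, -4.17587042e+01, -3.59943581e+01,  7.73728313e-02,
        4.91191540e-02, -1.64324360e-04]), 'ee_pos': array([0.27410983, 0.58867259, 0.21339549]), 'tcp_rot': array([ 2.16183029e-01,  9.76352306e-01, -9.95345406e-04, -2.86075566e-04]), 'force': array([ 1.04399423, -0.07569378,  0.55777572]), 'wrist_torque': array([ 0.03521446, -0.01479783,  0.01199421]), 'opening': 1.001361063297087}
scene {'camera_matrix': array([[552.36820491,   0.        , 324.74809108],
       [  0.        , 552.36820491, 252.7119607 ],
       [  0.        ,   0.        ,   1.        ]]), 'k1': -0.1066832448265189, 'rvec': array([ 2.31790074,  1.20152088, -0.33957984]), 'tvec': array([-0.34519702, -0.34129316,  1.53376361])}
top {'camera_matrix': array([[579.91897599,   0.        , 314.33370426],
       [  0.        , 579.91897599, 238.40932525],
       [  0.        ,   0.        ,   1.        ]]), 'k1': -0.04116008490401611, 'rvec': array([ 2.1527544 , -2.10337804,  0.21468184]), 'tvec': array([-0.01378425,  0.56654124,  1.01783778])}
wrist {'camera_matrix': array([[383.9494692 ,   0.        , 321.58726243],
       [  0.        , 383.9494692 , 239.72118427],
       [  0.        ,   0.        ,   1.        ]]), 'k1': 0.00239234381738689, 'mount': array([[ 7.45866008e-05, -9.61876104e-01, -2.73485567e-01,
         7.71063616e-02],
       [ 9.99999988e-01,  3.43645899e-05,  1.51862208e-04,
         1.00956336e-03],
       [-1.36674410e-04, -2.73485575e-01,  9.61876095e-01,
        -1.69314634e-01],
       [ 0.00000000e+00,  0.00000000e+00,  0.00000000e+00,
         1.00000000e+00]])}
```

View pics/scene0.png

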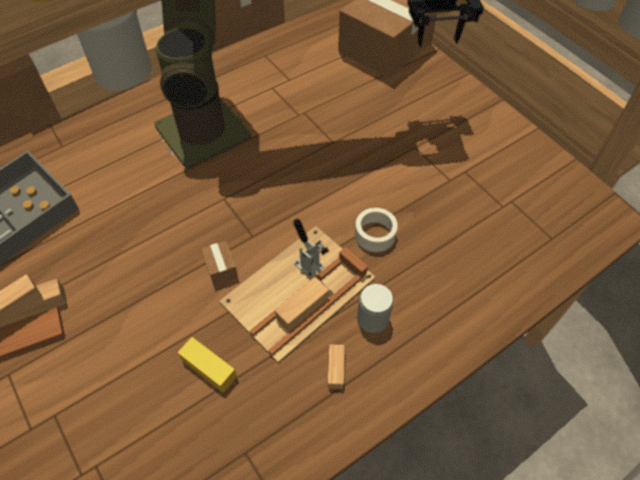

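View pics/top0.png

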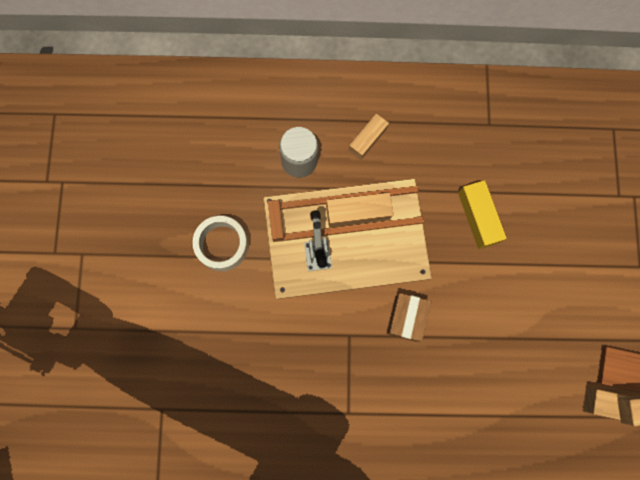

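View pics/wrist0.png

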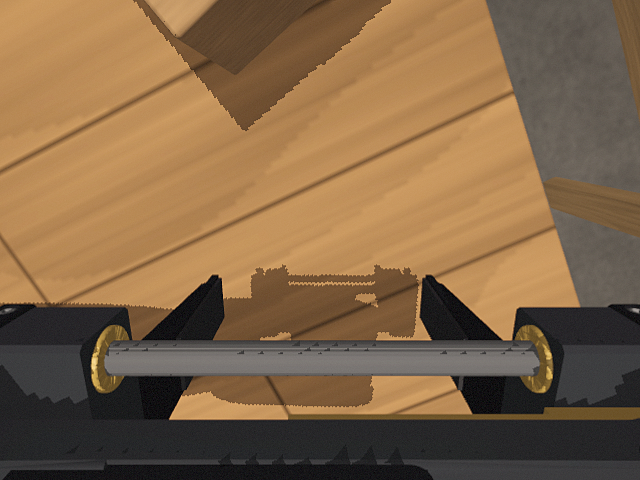

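The pictures show the jig near the image centre (top view: board corners about (264,197), (415,180), (430,278), (276,297)). The stop is at its left end, the block is in the channel at (360,208), and the clamp is at (318,240). The yellow block and the small offcut at (370,135) are look-alikes. Next I'll enlarge the views.

Run:
```python
import cv2
t=cv2.imread("pics/top0.png")[165:310,250:450];cv2.imwrite("pics/topz.png",cv2.resize(t,None,fx=4,fy=4,interpolation=cv2.INTER_CUBIC))
t=cv2.imread("pics/scene0.png")[210:360,210:410];cv2.imwrite("pics/scenez.png",cv2.resize(t,None,fx=4,fy=4,interpolation=cv2.INTER_CUBIC))
```

```text
(no output)
```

View pics/topz.png

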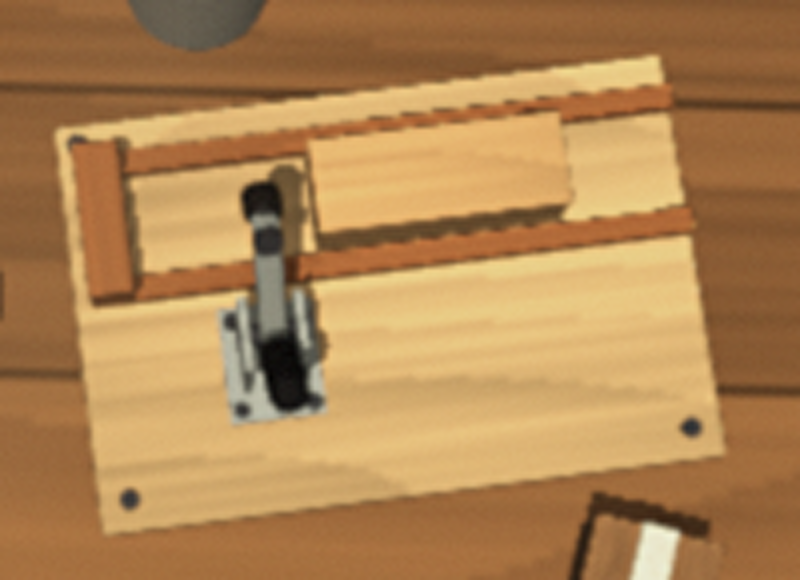

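View pics/scenez.png

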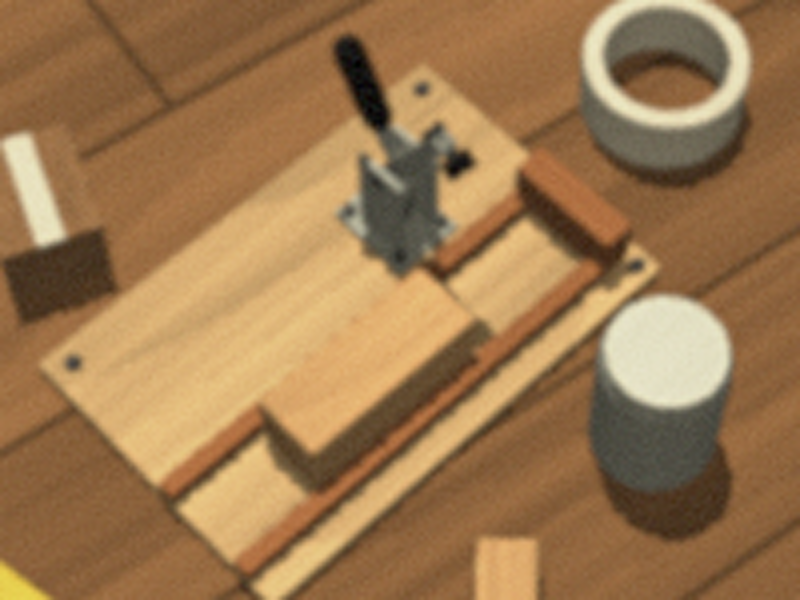

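Both views show the same corners clearly, including the handle tip (scene zoom (347,47)). I'll fit the jig pose and the block from both views.

```bash
cat > h.py <<'E'
import numpy as np,cv2
from scipy.optimize import least_squares
from rig import cams,readout
def P(c,X):
    X=np.atleast_2d(X).astype(float);R=cv2.Rodrigues(c["rvec"])[0];p=X@R.T+c["tvec"];s=p[:,:2]/p[:,2:]
    s=s*(1+c["k1"]*(s**2).sum(1,keepdims=True));K=c["camera_matrix"];return s*[K[0,0],K[1,1]]+K[:2,2]
def tri(cs,uvs,x0=(0.6,0,.05)):
    r=least_squares(lambda X:np.concatenate([P(c,X)[0]-u for c,u in zip(cs,uvs)]),x0);return r.x,np.abs(r.fun).max()
def J(p,q):
    c,s=np.cos(p[2]),np.sin(p[2]);q=np.atleast_2d(q)/1000.
    return q@np.array([[c,-s,0],[s,c,0],[0,0,1]]).T+[p[0],p[1],p[3] if len(p)>3 else 0]
E
cat > fit.py <<'E'
from h import *
S=cams.capture("scene");T=cams.capture("top")
z=lambda a,o:np.array(o)+(np.array(a,float)+.5)/4-.5
t={(100,90,10):(55,130),(100,-210,10):(660,56),(-100,-210,10):(724,455),(-100,90,10):(104,534),(82,82,45):(73,144),(82,60,45):(122,140),(8,60,45):(133,297),(8,82,45):(95,303)}
s={(-100,90,10):(424,64),(-100,-210,10):(40,365),(100,90,10):(660,265),(8,82,45):(540,150),(82,82,45):(630,218)}
A=np.array(list(t));a=z(list(t.values()),(250,165));B=np.array(list(s));b=z(list(s.values()),(210,210))
f=lambda p:np.concatenate([(P(T,J(p,A))-a).ravel(),(P(S,J(p,B))-b).ravel()])
r=least_squares(f,[.6,.0,0,0]);print("jig x y yaw z",r.x,np.abs(r.fun).reshape(-1,2).round(1).tolist())
p=r.x
def loc(X): 
    c,s=np.cos(p[2]),np.sin(p[2]);d=X-np.array([p[0],p[1],p[3]]);return (np.array([c*d[0]+s*d[1],-s*d[0]+c*d[1],d[2]])*1000).round(1)
for n,ut,us in [("blk++",(306,140),(490,325)),("blk+-",(557,113),(315,450)),("blk--",(566,207),(262,403)),("blk-+",(320,236),(425,272)),("tip",(290,396),(347,47)),("c-+",(104,534),(424,64)),("stop8,82",(95,303),(540,150))]:
    X,e=tri([T,S],[z(ut,(250,165)),z(us,(210,210))]);print(n,X.round(4),loc(X),e.round(2))
for n,ut,us in [("tin top",(299,138),(375.5,297)),("tape",(219.5,243),(376.5,229)),]:
    X,e=tri([T,S],[ut,us]);print(n,X.round(3),loc(X),e.round(2))
print("pred tip",P(T,J(p,(-63,0,146))),P(S,J(p,(-63,0,146))),J(p,(-63,0,146)))
E
python3 fit.py
```

```text
jig x y yaw z [ 0.5687954  -0.00394836  0.15323926  0.00129996] [[0.2, 0.1], [0.2, 0.1], [1.2, 0.4], [0.3, 1.2], [0.7, 0.5], [1.4, 0.1], [0.7, 0.9], [1.6, 0.9], [0.8, 0.1], [1.6, 0.2], [0.0, 0.8], [0.1, 0.9], [0.6, 1.9]]
blk++ [ 0.6432 -0.0187  0.051 ] [ 71.3 -25.9  49.7] 1.75
blk+- [ 0.656  -0.1374  0.0597] [  65.8 -145.2   58.4] 0.43
blk-- [ 0.613  -0.1431  0.0507] [  22.4 -144.2   49.4] 0.26
blk-+ [ 0.5965 -0.0272  0.0517] [ 23.8 -27.2  50.4] 0.94
tip [ 0.506  -0.0131  0.1505] [-63.4   0.6 149.2] 0.37
c-+ [0.4585 0.0696 0.0134] [-97.8  89.5  12.1] 0.3
stop8,82 [0.5638 0.0766 0.0429] [ 7.3 80.4 41.6] 0.86
tin top [0.737 0.03  0.117] [171.    7.6 115.2] 1.39
tape [0.559 0.178 0.027] [ 17.8 181.6  26.1] 0.23
pred tip [[322.11618619 263.48217772]] [[295.99256373 222.56085974]] [[ 0.50653364 -0.0135647   0.14729996]]
```

The fit agrees with the given sizes. The jig is at (0.569, -0.004), yaw 0.153. The handle tip triangulates to jig (-63, 1, 149) mm and the block's -y face is at jig y ≈ -145. I'll shut the fingers, turn the tool so its x lies along jig +y, then tilt it 15° so the body leans away from the clamp.

send_rows:
  increments:
    - [0,0,0.1635,0,0,0,0]
    - [0,0,0.1635,0,0,0,0]
    - [0,0,0.1635,0,0,0,0]
    - [0,0,0.1635,0,0,0,0]
    - [0,0,0.1635,0,0,0,0]
    - [0,0,0.1635,0,0,0,0]
    - [0,0.13,0,0,0,0,0]
    - [0,0.13,0,0,0,0,0]
    - [0,0,0,0,0,0,0]

```text
time_s: 1.38
ee_pos: [0.2745, 0.5874, 0.2138]
tcp_rot: [0.646, 0.752, 0.083, -0.098]
force: [-0.1, -0.0, 0.3]
opening: 0.114
```

```bash
cat > go.py <<'E'
import sys
from h import *
from scipy.spatial.transform import Rotation as R
p=[0.5688,-0.0039,0.1532]
s=readout.sense();q=R.from_quat(s["tcp_rot"]);M=q.as_matrix()
c,sn=np.cos(p[2]),np.sin(p[2]);Jr=np.array([[c,-sn,0],[sn,c,0],[0,0,1]])
print("t",round(s["time_s"],2),"tcp",s["ee_pos"].round(4),"jig mm",(1000*Jr.T@(s["ee_pos"]-[p[0],p[1],0])).round(1),"F jig",(Jr.T@s["force"]).round(1),"open",round(s["opening"],3),"j",s["joint_positions"].round(2))
print("axes in jig (cols)",(Jr.T@M).round(3).tolist())
if len(sys.argv)>3:
    X=J(p,[float(a) for a in sys.argv[1:4]])[0];d=M.T@(X-s["ee_pos"]);print("target",X.round(4),"shift tool mm",(d*1000).round(1))
E
python3 go.py 45 -185 200
```

```text
t 1.38 tcp [0.2745 0.5874 0.2138] jig mm [-200.6  629.3  213.8] F jig [-0.1 -0.   0.3] open 0.114 j [ 0.97 -0.    1.8   0.19  1.16  0.76]
axes in jig (cols) [[0.001, 1.0, -0.001], [0.967, -0.001, 0.255], [0.255, -0.001, -0.967]]
target [ 0.6415 -0.1799  0.2   ] shift tool mm [-790.5  246.4 -194.6]
```

send_rows:
  increments:
    - [0,0,0,-0.044,0.0137,-0.0108,0]
    - [0,0,0,-0.044,0.0137,-0.0108,0]
    - [0,0,0,-0.044,0.0137,-0.0108,0]
    - [0,0,0,-0.044,0.0137,-0.0108,0]
    - [0,0,0,-0.044,0.0137,-0.0108,0]
    - [0,0,0,-0.044,0.0137,-0.0108,0]
    - [0,0,0,-0.044,0.0137,-0.0108,0]
    - [0,0,0,-0.044,0.0137,-0.0108,0]
    - [0,0,0,-0.044,0.0137,-0.0108,0]
    - [0,0,0,-0.044,0.0137,-0.0108,0]
    - [0,0,0,-0.044,0.0137,-0.0108,0]
    - [0,0,0,-0.044,0.0137,-0.0108,0]
    - [0,0,0,-0.044,0.0137,-0.0108,0]
    - [0,0,0,-0.044,0.0137,-0.0108,0]
    - [0,0,0,-0.044,0.0137,-0.0108,0]
    - [0,0,0,-0.044,0.0137,-0.0108,0]
    - [0,0,0,-0.044,0.0137,-0.0108,0]
    - [0,0,0,-0.044,0.0137,-0.0108,0]
    - [0,0,0,0,0,0,0]
    - [0,0,0,0,0,0,0]

```text
time_s: 3.88
ee_pos: [0.6434, -0.1782, 0.1986]
tcp_rot: [0.645, 0.753, 0.084, -0.099]
force: [-0.3, 0.3, -0.5]
opening: 0.006
```

```bash
python3 go.py 45 -185 37
python3 - <<'E'
from rig import cams
import cv2
c=cams.capture("wrist");cv2.imwrite("pics/w1.png",c["image"][:,:,::-1])
E
```

```text
t 3.88 tcp [ 0.6434 -0.1782  0.1986] jig mm [  47.1 -183.6  198.6] F jig [-0.3  0.3 -0.5] open 0.006 j [-0.44  0.25  1.55  0.21  1.49 -0.63]
axes in jig (cols) [[-0.001, 1.0, -0.002], [0.966, 0.001, 0.257], [0.257, -0.001, -0.966]]
target [ 0.6415 -0.1799  0.037 ] shift tool mm [-43.   -1.9 155.8]
```

View pics/w1.png

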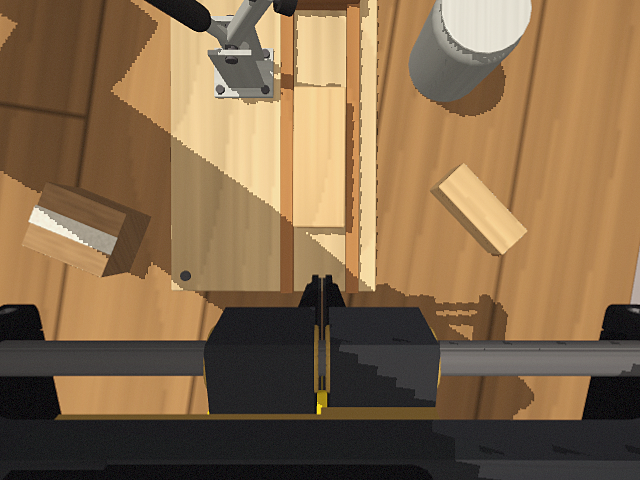

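The wrist view shows the block at columns 293–345, rows 85–228, and the board's -y edge at row 290, with the fingers in line at column 322. I'll check the fit against this view.

```bash
cat > wr.py <<'E'
from h import *
from scipy.spatial.transform import Rotation as R
p=[0.5688,-0.0039,0.1532]
def back(uv,z):
    s=readout.sense();M=R.from_quat(s["tcp_rot"]).as_matrix();c=cams.capture("wrist");K=c["camera_matrix"]
    d=cv2.undistortPoints(np.array([[uv]],float),K,np.array([c["k1"],0,0,0,0]))[0,0];m=c["mount"]
    o=M@m[:3,3]+s["ee_pos"];r=M@m[:3,:3]@[d[0],d[1],1];X=o+r*(z-o[2])/r[2]
    cc,ss=np.cos(p[2]),np.sin(p[2]);e=X-[p[0],p[1],0];return (1000*np.array([cc*e[0]+ss*e[1],-ss*e[0]+cc*e[1],z])).round(1)
E
python3 - <<'E'
from wr import *
for n,uv,z in [("blk--",(293,227),.055),("blk+-",(344.5,227),.055),("blk-+",(294,86),.055),("blk++",(345,86),.055),("brd--",(172,290),.01),("brd+-",(375,292),.01),("rail in -",(293,291),.022),("rail in +",(347,291),.022)]: print(n,back(uv,z))
E
```

```text
blk-- [  23.  -146.2   55. ]
blk+- [  66.9 -145.9   55. ]
blk-+ [ 23.7 -26.5  55. ]
blk++ [ 67.  -26.5  55. ]
brd-- [ -98.  -206.9   10. ]
brd+- [  99.5 -208.6   10. ]
rail in - [  20.6 -206.1   22. ]
rail in + [  71.4 -206.2   22. ]
```

It agrees to within 2–4 mm. I'll descend behind the block and start pushing.

send_rows:
  increments:
    - [0,0,0,-0.0086,-0.0004,0.0312,0]
    - [0,0,0,-0.0086,-0.0004,0.0312,0]
    - [0,0,0,-0.0086,-0.0004,0.0312,0]
    - [0,0,0,-0.0086,-0.0004,0.0312,0]
    - [0,0,0,-0.0086,-0.0004,0.0312,0]
    - [0,0,0,0,0,0,0]

```text
time_s: 5.08
ee_pos: [0.6389, -0.1793, 0.0338]
tcp_rot: [0.645, 0.753, 0.083, -0.102]
force: [-0.8, -0.7, 0.0]
opening: 0.005
```

```bash
python3 go.py 45 -90 37
```

```text
t 5.08 tcp [ 0.6389 -0.1793  0.0338] jig mm [  42.6 -184.    33.8] F jig [-0.9 -0.6  0. ] open 0.005 j [-0.45  0.4   1.66  0.23  1.25 -0.69]
axes in jig (cols) [[0.001, 1.0, -0.006], [0.965, 0.001, 0.261], [0.261, -0.006, -0.965]]
target [ 0.627 -0.086  0.037] shift tool mm [91.6  2.5 21.4]
```

send_rows:
  increments:
    - [0,0,0,0.0083,0.0002,0.002,0]
    - [0,0,0,0.0083,0.0002,0.002,0]
    - [0,0,0,0.0083,0.0002,0.002,0]
    - [0,0,0,0.0083,0.0002,0.002,0]
    - [0,0,0,0.0083,0.0002,0.002,0]
    - [0,0,0,0.0083,0.0002,0.002,0]
    - [0,0,0,0.0083,0.0002,0.002,0]
    - [0,0,0,0.0083,0.0002,0.002,0]
    - [0,0,0,0.0083,0.0002,0.002,0]
    - [0,0,0,0.0083,0.0002,0.002,0]
    - [0,0,0,0.0083,0.0002,0.002,0]
    - [0,0,0,0,0,0,0]

```text
time_s: 6.58
ee_pos: [0.6287, -0.0862, 0.039]
tcp_rot: [0.645, 0.753, 0.084, -0.099]
force: [-0.4, -0.1, -0.4]
opening: -0.001
```

```bash
python3 go.py 45 -70 37
```

```text
t 6.58 tcp [ 0.6287 -0.0862  0.039 ] jig mm [ 46.6 -90.5  39. ] F jig [-0.4 -0.1 -0.4] open -0.001 j [-0.33  0.32  1.76  0.25  1.2  -0.59]
axes in jig (cols) [[-0.001, 1.0, -0.001], [0.966, 0.002, 0.258], [0.258, -0.001, -0.966]]
target [ 0.624  -0.0662  0.037 ] shift tool mm [19.3 -1.6  7.2]
```

send_rows:
  increments:
    - [0,0,0,0.004,-0.0003,0.0012,0]
    - [0,0,0,0.004,-0.0003,0.0012,0]
    - [0,0,0,0.004,-0.0003,0.0012,0]
    - [0,0,0,0.003,-0.0003,0.001,0]
    - [0,0,0,0.0015,0,0.0004,0]
    - [0,0,0,0.0015,0,0.0004,0]

```text
time_s: 7.32
ee_pos: [0.6253, -0.069, 0.039]
tcp_rot: [0.645, 0.753, 0.084, -0.098]
force: [0.2, -2.5, 1.7]
opening: 0.009
```

```bash
python3 go.py 45 -67 37
```

```text
t 7.33 tcp [ 0.6253 -0.069   0.039 ] jig mm [ 45.9 -72.9  39. ] F jig [-0.1 -2.5  1.7] open 0.009 j [-0.3   0.3   1.77  0.25  1.19 -0.57]
axes in jig (cols) [[-0.001, 1.0, 0.0], [0.966, 0.001, 0.257], [0.257, 0.0, -0.966]]
target [ 0.6235 -0.0632  0.037 ] shift tool mm [ 5.2 -0.9  3.4]
```

send_rows:
  increments:
    - [0,0,0,0.0012,0,0.0003,0]
    - [0,0,0,0.0012,0,0.0003,0]
    - [0,0,0,0,0,0,0]

```text
time_s: 7.7
ee_pos: [0.6248, -0.0665, 0.0389]
tcp_rot: [0.645, 0.753, 0.084, -0.098]
force: [0.3, -2.0, 1.5]
opening: 0.006
```

```bash
python3 go.py 45 -67 37
```

```text
t 7.7 tcp [ 0.6248 -0.0665  0.0389] jig mm [ 45.8 -70.4  38.9] F jig [-0.  -2.1  1.5] open 0.006 j [-0.3   0.3   1.78  0.25  1.19 -0.56]
axes in jig (cols) [[-0.001, 1.0, -0.0], [0.966, 0.001, 0.257], [0.257, 0.0, -0.966]]
target [ 0.6235 -0.0632  0.037 ] shift tool mm [ 2.8 -0.8  2.7]
```

Force is still only about 2 N, so the block is sliding freely and hasn't reached the stop. I'll continue in small steps.

send_rows:
  increments:
    - [0,0,0,0.001,0,0.0003,0]
    - [0,0,0,0.001,0,0.0003,0]
    - [0,0,0,0.001,0,0.0003,0]

```text
time_s: 8.07
ee_pos: [0.6249, -0.0659, 0.039]
tcp_rot: [0.645, 0.753, 0.083, -0.096]
force: [-0.5, -12.0, 1.6]
opening: 0.007
```

```bash
python3 go.py 45 -67 37
```

```text
t 8.07 tcp [ 0.6249 -0.0659  0.039 ] jig mm [ 45.9 -69.8  39. ] F jig [ -2.3 -11.8   1.6] open 0.007 j [-0.3   0.3   1.78  0.25  1.19 -0.56]
axes in jig (cols) [[-0.001, 1.0, 0.001], [0.968, 0.001, 0.252], [0.252, 0.001, -0.968]]
target [ 0.6235 -0.0632  0.037 ] shift tool mm [ 2.2 -0.9  2.6]
```

Force jumped to 12 N with the TCP stalled at jig y -69.8 (predicted -70), so the block is home. I'll give one more small press, then back off and rise.

send_rows:
  increments:
    - [0,0,0,0.001,0,0.0003,0]
    - [0,0,0,0,0,0,0]
    - [0,0,0,-0.003,0,-0.0008,0]
    - [0,0,0,-0.008,0,-0.002,0]
    - [0,0,0,-0.02,0,-0.005,0]
    - [0,0,0,-0.02,0,-0.005,0]
    - [0,0,0,0.0103,0,-0.0386,0]
    - [0,0,0,0.0103,0,-0.0386,0]
    - [0,0,0,0.0103,0,-0.0386,0]
    - [0,0,0,0.0103,0,-0.0386,0]
    - [0,0,0,0,0,0,0]

```text
time_s: 9.45
ee_pos: [0.6345, -0.1161, 0.2025]
tcp_rot: [0.645, 0.753, 0.086, -0.095]
force: [0.8, -0.7, 0.3]
opening: 0.005
```

```bash
python3 go.py -105 -5 195
python3 - <<'E'
from rig import cams
import cv2
for n in("wrist","top"):
  c=cams.capture(n)["image"][:,:,::-1]
  if n=="top": c=cv2.resize(c[165:310,250:450],None,fx=4,fy=4,interpolation=cv2.INTER_CUBIC)
  cv2.imwrite(f"pics/{n}2.png",c)
E
```

```text
t 9.45 tcp [ 0.6345 -0.1161  0.2025] jig mm [  47.9 -120.9  202.5] F jig [ 0.7 -0.9  0.3] open 0.005 j [-0.37  0.18  1.62  0.23  1.46 -0.56]
axes in jig (cols) [[-0.002, 1.0, 0.007], [0.967, -0.0, 0.253], [0.253, 0.007, -0.967]]
target [ 0.4658 -0.0249  0.195 ] shift tool mm [ 110.5 -152.9   35.5]
```

View pics/wrist2.png

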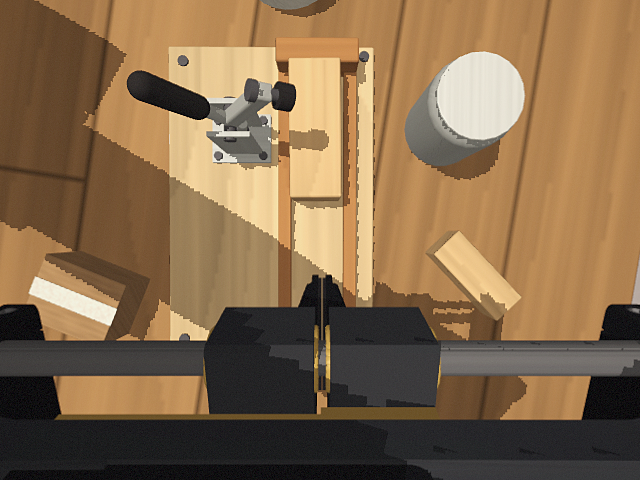

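View pics/top2.png

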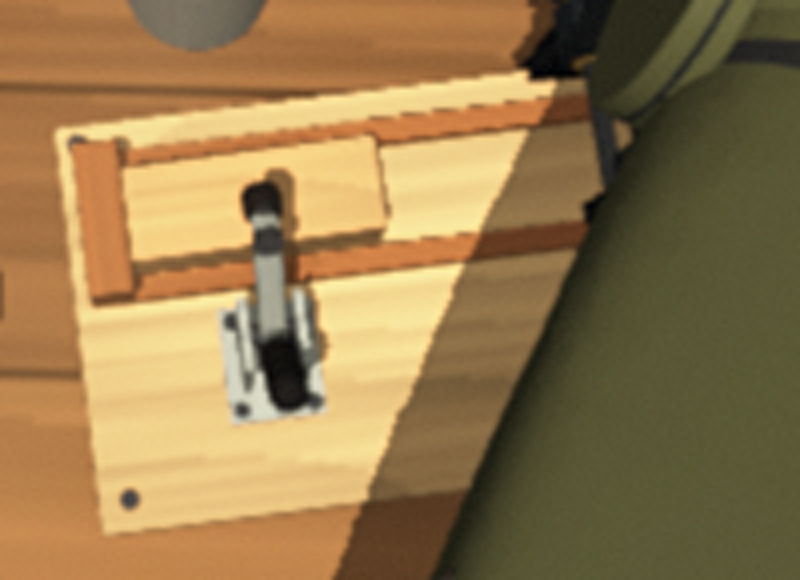

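The top view shows the block's +y end at about (122,165) flush against the stop face, with the lever still released. Next I'll go round to the -x side of the handle, above its tip height, and then down.

send_rows:
  increments:
    - [0,0,0,0.024,-0.0306,0.0076,0]
    - [0,0,0,0.024,-0.0306,0.0076,0]
    - [0,0,0,0.024,-0.0306,0.0076,0]
    - [0,0,0,0.024,-0.0306,0.0076,0]
    - [0,0,0,0.024,-0.0306,0.0076,0]
    - [0,0,0,0,0,0,0]
    - [0,0,0,0,0,0,0]

```text
time_s: 10.42
ee_pos: [0.4615, -0.0136, 0.1908]
tcp_rot: [0.645, 0.753, 0.084, -0.099]
force: [1.0, -0.6, 0.5]
opening: 0.001
```

```bash
python3 go.py -105 5 125;  python3 - <<'E'
from rig import cams
import cv2
cv2.imwrite("pics/w3.png",cams.capture("wrist")["image"][:,:,::-1])
E
```

```text
t 10.43 tcp [ 0.4615 -0.0136  0.1908] jig mm [-107.5    6.8  190.8] F jig [ 0.9 -0.8  0.5] open 0.001 j [-0.3  -0.24  2.05  0.24  1.45 -0.49]
axes in jig (cols) [[-0.0, 1.0, -0.001], [0.966, 0.001, 0.258], [0.258, -0.001, -0.966]]
target [ 0.4643 -0.015   0.125 ] shift tool mm [-18.7   2.6  63.1]
```

View pics/w3.png

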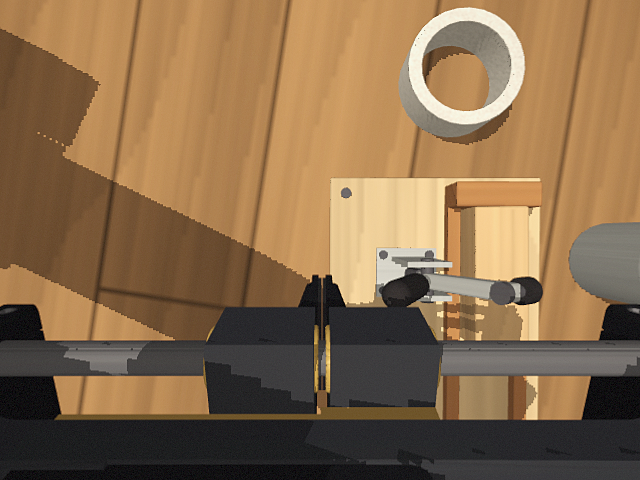

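The wrist view shows the handle tip near (400,293), to the right of the fingertips at (322,280) with clear space between. I'll descend, then approach.

send_rows:
  increments:
    - [0,0,0,-0.006,0.0009,0.021,0]
    - [0,0,0,-0.006,0.0009,0.021,0]
    - [0,0,0,-0.006,0.0009,0.021,0]
    - [0,0,0,0,0.006,0,0]
    - [0,0,0,0,0.006,0,0]
    - [0,0,0,0,0,0,0]

```text
time_s: 11.22
ee_pos: [0.4778, -0.0126, 0.1276]
tcp_rot: [0.645, 0.753, 0.085, -0.098]
force: [-0.4, -0.5, -0.0]
opening: 0.003
```

```bash
python3 go.py -84 5 125
```

```text
t 11.22 tcp [ 0.4778 -0.0126  0.1276] jig mm [-91.2   5.3 127.6] F jig [-0.5 -0.4 -0. ] open 0.003 j [-0.28 -0.14  2.08  0.24  1.32 -0.51]
axes in jig (cols) [[-0.001, 1.0, 0.002], [0.967, 0.001, 0.256], [0.256, 0.002, -0.967]]
target [ 0.485  -0.0118  0.125 ] shift tool mm [-0.9  7.2  2.4]
```

send_rows:
  increments:
    - [0,0,0,0,0.004,0,0]
    - [0,0,0,0,0.004,0,0]
    - [0,0,0,0.0005,0.004,-0.0017,0]
    - [0,0,0,0.0005,0.004,-0.0017,0]
    - [0,0,0,0.0005,0.004,-0.0015,0]

```text
time_s: 11.85
ee_pos: [0.4939, -0.0095, 0.1324]
tcp_rot: [0.645, 0.753, 0.082, -0.101]
force: [-12.9, -3.8, 13.1]
opening: 0.007
```

```bash
python3 go.py -43 5 134
```

```text
t 11.85 tcp [ 0.4939 -0.0095  0.1324] jig mm [-74.8   5.9 132.4] F jig [-13.3  -1.7  13.1] open 0.007 j [-0.27 -0.1   2.04  0.24  1.33 -0.5 ]
axes in jig (cols) [[-0.001, 1.0, -0.008], [0.966, 0.003, 0.257], [0.257, -0.007, -0.966]]
target [ 0.5255 -0.0055  0.134 ] shift tool mm [-0.5 31.8 -2. ]
```

The force on the tool is 13 N sideways and 13 N up, so the rubber is dragging. I'll rise more steeply with it.

send_rows:
  increments:
    - [0,0,0,0.0008,0.003,-0.0029,0]
    - [0,0,0,0.0007,0.004,-0.0026,0]
    - [0,0,0,0.0005,0.004,-0.0018,0]

```text
time_s: 12.22
ee_pos: [0.5063, -0.0076, 0.1389]
tcp_rot: [0.645, 0.753, 0.083, -0.099]
force: [-3.6, -2.2, -0.3]
opening: 0.004
```

```bash
python3 go.py -43 5 138
```

```text
t 12.22 tcp [ 0.5063 -0.0076  0.1389] jig mm [-62.3   5.9 138.9] F jig [-3.9 -1.6 -0.3] open 0.004 j [-0.26 -0.08  2.01  0.24  1.33 -0.48]
axes in jig (cols) [[-0.001, 1.0, -0.003], [0.966, 0.001, 0.257], [0.257, -0.002, -0.966]]
target [ 0.5255 -0.0055  0.138 ] shift tool mm [-1.1 19.3  0.6]
```

send_rows:
  increments:
    - [0,0,0,0.0003,0.005,-0.0008,0]
    - [0,0,0,0.0002,0.005,-0.0005,0]
    - [0,0,0,0.0001,0.005,-0.0002,0]
    - [0,0,0,0,0.005,0,0]
    - [0,0,0,0,0.005,0,0]
    - [0,0,0,0,0.005,0,0]
    - [0,0,0,0,0,0,0]

```text
time_s: 13.1
ee_pos: [0.5369, -0.0024, 0.1405]
tcp_rot: [0.645, 0.753, 0.084, -0.098]
force: [-0.4, -0.7, -0.7]
opening: 0.003
```

```bash
python3 go.py -43 5 138;  python3 - <<'E'
from rig import cams
import cv2
cv2.imwrite("pics/w4.png",cams.capture("wrist")["image"][:,:,::-1])
E
```

```text
t 13.1 tcp [ 0.5369 -0.0024  0.1405] jig mm [-31.3   6.3 140.5] F jig [-0.5 -0.6 -0.7] open 0.003 j [-0.24 -0.02  1.95  0.25  1.32 -0.46]
axes in jig (cols) [[-0.001, 1.0, -0.0], [0.966, 0.001, 0.257], [0.257, 0.0, -0.966]]
target [ 0.5255 -0.0055  0.138 ] shift tool mm [ -1.9 -11.7   2. ]
```

View pics/w4.png

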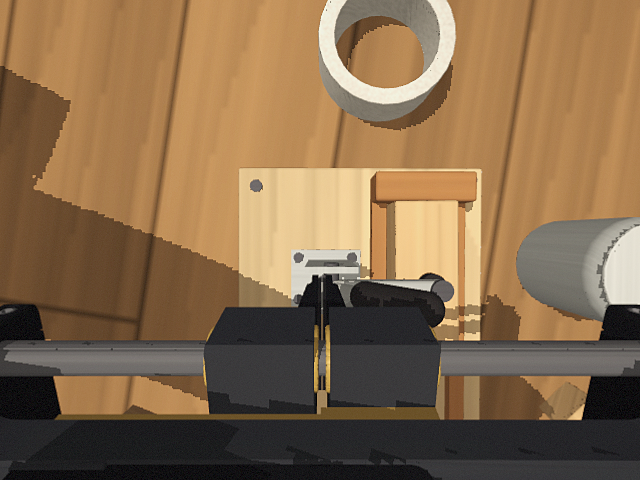

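The handle has snapped across and now leans to +x, with its tip at (430,305), and the contact force is about zero. I'll back off, rise, and move clear for a check.

send_rows:
  increments:
    - [0,0,0,0,-0.015,0,0]
    - [0,0,0,0,-0.03,0,0]
    - [0,0,0,0.01,-0.01,-0.038,0]
    - [0,0,0,0.01,0,-0.038,0]
    - [0,0,0,0.01,0,-0.038,0]
    - [0,0,0,0.04,0,0.01,0]
    - [0,0,0,0.045,0,0.012,0]
    - [0,0,0,0.045,0,0.012,0]
    - [0,0,0,0.045,0,0.012,0]
    - [0,0,0,0.045,0,0.012,0]
    - [0,0,0,0.045,0,0.012,0]
    - [0,0,0,0.045,0,0.012,0]
    - [0,0,0,0.045,0,0.012,0]
    - [0,0,0,0.045,0,0.012,0]
    - [0,0,0,0.045,0,0.012,0]
    - [0,0,0,0,0,0,0]
    - [0,0,0,0,0,0,0]

```text
time_s: 15.28
ee_pos: [0.4112, 0.4428, 0.2585]
tcp_rot: [0.645, 0.753, 0.084, -0.098]
force: [-0.4, -0.1, -0.2]
opening: 0.006
```

```bash
python3 go.py
python3 - <<'E'
from rig import cams
import cv2
c=cams.capture("top")["image"][:,:,::-1];cv2.imwrite("pics/t5f.png",c);cv2.imwrite("pics/t5.png",cv2.resize(c[165:310,250:450],None,fx=4,fy=4,interpolation=cv2.INTER_CUBIC))
c=cams.capture("scene")["image"][:,:,::-1];cv2.imwrite("pics/s5f.png",c);cv2.imwrite("pics/s5.png",cv2.resize(c[210:360,210:410],None,fx=4,fy=4,interpolation=cv2.INTER_CUBIC))
E
```

```text
t 15.28 tcp [0.4112 0.4428 0.2585] jig mm [-87.6 465.5 258.5] F jig [-0.4 -0.  -0.2] open 0.006 j [ 0.62 -0.09  1.81  0.24  1.31  0.42]
axes in jig (cols) [[-0.001, 1.0, -0.001], [0.967, 0.001, 0.256], [0.256, -0.0, -0.967]]
```

View pics/t5.png

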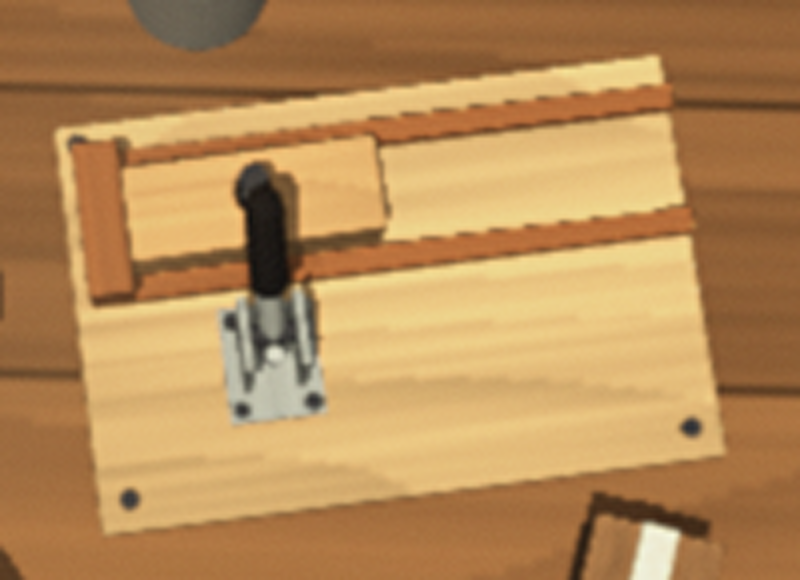

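View pics/s5.png

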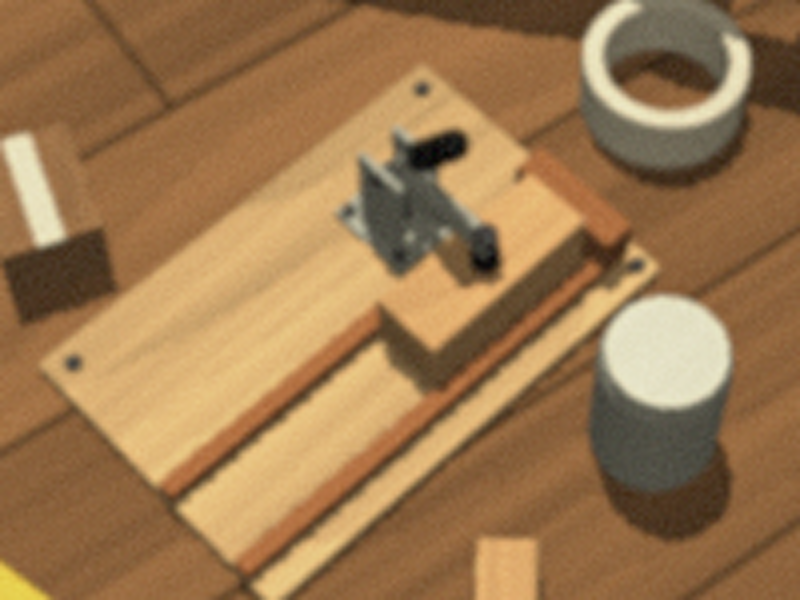

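View pics/t5f.png

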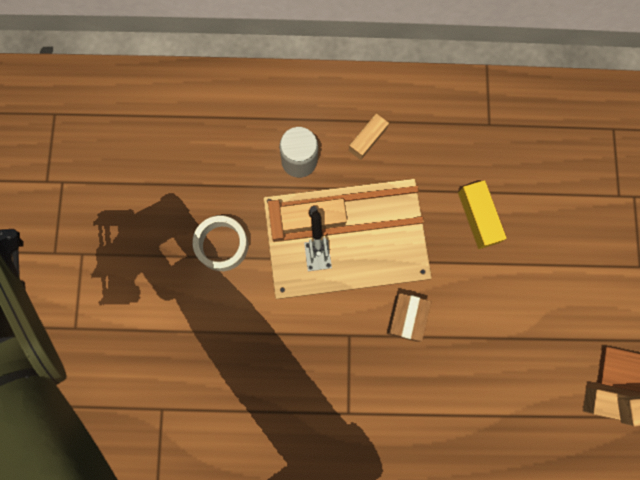

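The clamp is shut with the pad on the block (scene zoom (484,250)), and the block sits flush on the stop. The tin, tape roll and carton are at their original pixels. The arm is clear and still, so I'm handing in.

```bash
python3 -c "
from rig import ctrl
print(ctrl.finish_job())"
```

```text
the job is handed in; nothing more can be done
None
```

The job is done and handed in at about 15.4 s of the 48 s allowed.

- **Block:** I pushed the offcut home with shut, tilted fingers. The force rose from 2 N to 12 N as the fingertips stalled at jig y -69.8 mm; -70 was predicted.
- **Clamp:** I pushed the handle from its -x side past centre, rising with it, and it snapped shut. Force readings taken between moves reached about 13 N sideways and 13 N upward from the rubber's drag, then fell to zero.
- **Last checks:** After moving clear, the top and scene pictures showed the block flush against the stop, the pad down on it and the handle leaning to +x. The tin, tape roll and carton were at the same pixels as before, and the tool force was about zero.
- **Disagreements:** My measured points differed from the stated sizes by about 2–5 mm in general. The tin's top came out worse, at about 115 mm against its given 100 mm, from a rough pixel pick; I used it only for clearance. The clamp angle was judged by eye from the pictures, not measured.

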